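# Close the valves along a row of jars

### The arm

A 6-joint arm with a two-finger parallel gripper is mounted at the origin on the work surface. World frame = base frame: x ahead of the robot, y to its left, z up, the work surface at z = 0. Lengths are in m, angles in rad, forces in N, time in s.
With the tool pointing down it reaches from about 0.3 to 0.825 m from the base axis. Payload 5.4 kg.
Tool frame: the origin (TCP) lies between the finger pads, 19 mm behind the fingertips; this is the grasp point; z points along the fingers, y is the line along which they close (so a half turn about z gives the same grasp; the last joint's range is limited). The gripper opens to 92 mm and grips with 3 to 60 N. Pads are 20 mm wide; open, the fingers measure 128 mm over their backs; the gripper's body (75 mm by 189 mm) begins 69 mm behind the grasp point.
Start: joints at [-1.313, 0.158, 1.597, -0, 1.386, -0.21], TCP at [0.259, -0.513, 0.233] pointing down, gripper open.
Joint ranges: [-2.91, 2.91], [-0.94, 2.29], [0.18, 2.7], [-1.29, 4.43], [0.17, 2.64], [-3, 3]. Speed limits (rad/s): [2.57, 2.57, 3.14, 3.14, 3.14, 3.14].

### API

Orientations are given as a rotation vector (axis times angle).
In Python, from workcell import bot gives the robot as it stands. Calls block until the motion is done:
- bot.goto(position, orientation): joint-space move of the TCP to a pose.
- bot.line_to(position, rot=None, max_speed=0.15): straight line of the TCP; rot=None keeps the orientation; max_speed is the mean speed in m/s.
- bot.set_joints(angles): joint-space move.
- bot.set_gripper(opening, newtons=None): opening from 0.0 (shut) to 1.0 (fully open); newtons is the grip in N (None keeps the last); returns when the fingers have stopped.
- bot.hold(seconds).
- bot.inverse_kinematics(position, orientation): joint angles nearest the present ones, or None.
- bot.read_camera(name): name is "scene" or "top" or "wrist"; returns a dict with "pixels" (420x560x3 uint8, blue, green, red), "fx", "fy", "cx", "cy" (pixels), "R" (3x3) and "t" (3): a world point X has camera coordinates R X + t. Camera axes: x right, y down, z forward; pixel columns grow to the right and rows downward; lengths in m; the calibration is good to about 2 mm. A picture is of the moment at which its call begins. There is no depth.
A pose or a line that the arm cannot do raises bot.MotionError and nothing moves.
- bot.job_done(): hands the job in; it is judged then, once.
Readings, each from a call of its own:
- bot.current_clock(): time.
- bot.current_joints(): joint angles.
- bot.current_joint_vel(): joint speeds.
- bot.current_effort(): joint torques, N m.
- bot.current_ee_pos(): TCP position.
- bot.current_tool_rot(): TCP orientation.
- bot.current_contact_force(): force on the tool from outside, world axes, zero at the start.
- bot.current_ft_torque(): the same for the moment, N m.
- bot.current_opening(): opening from 0.0 (shut) to 1.0 (fully open).
- bot.current_grip_force(): force on a finger pad.
Only numpy, scipy, OpenCV 4.12 (cv2) and the standard library are available. Lean on these libraries where they do the work, as an engineer would, in place of code of your own. Each camera call takes 0.05 s, during which the arm holds its last target. There are 200 camera calls.

### The job

Run a fingertip along the front row of jars, the four with a raised white valve button in the lid, and gently press each button home, one after another, starting with the jar at the end next to the white tub of nuts. Do it in one pass: until the last button is down keep the fingertips within about 10 cm above the lids. Do not lift, tip or shift the jars, leave everything else as it is, and finish with the hand clear.

Things in the scene. Friction and masses are not known exactly. Their poses are not given: they have to be found in the camera images.
- tray: Low steel packing tray, 175 x 325 mm, rim 14 mm high, wall and floor 5 mm, fixed to the table. Origin: centre of its underside, at table height; its x axis points from the front row of jars to the back row, its y axis runs along the rows (yaw at most about 20 degrees from the world's axes).
- jar1: Valve jar 1 of 4 in the front row (the row nearer the robot), counted from the robot's left (+y) to its right: a loose glass jar 64 mm across with a gold 60 mm lid, lid top 94 mm above its underside, a white valve button in the middle of the lid; about 0.35 kg. Origin: centre of its underside, on the tray floor 5 mm above the table. Jars stand about 75 mm apart, centre to centre.
- jar2: Valve jar 2 of 4 in the front row (the row nearer the robot), counted from the robot's left (+y) to its right: a loose glass jar 64 mm across with a gold 60 mm lid, lid top 94 mm above its underside, a white valve button in the middle of the lid; about 0.35 kg. Origin: centre of its underside, on the tray floor 5 mm above the table. Jars stand about 75 mm apart, centre to centre.
- jar3: Valve jar 3 of 4 in the front row (the row nearer the robot), counted from the robot's left (+y) to its right: a loose glass jar 64 mm across with a gold 60 mm lid, lid top 94 mm above its underside, a white valve button in the middle of the lid; about 0.35 kg. Origin: centre of its underside, on the tray floor 5 mm above the table. Jars stand about 75 mm apart, centre to centre.
- jar4: Valve jar 4 of 4 in the front row (the row nearer the robot), counted from the robot's left (+y) to its right: a loose glass jar 64 mm across with a gold 60 mm lid, lid top 94 mm above its underside, a white valve button in the middle of the lid; about 0.35 kg. Origin: centre of its underside, on the tray floor 5 mm above the table. Jars stand about 75 mm apart, centre to centre.
- valve1_top (a point): Centre of the top face of the round white valve button (22 mm across) on the lid of jar 1. At the start it stands 8 to 9 mm proud of the lid, about 107 mm above the table; pressed home 2 mm proud. The point moves with the button.
- valve1 (a joint): How far the valve button of jar 1 is pressed down, m: 0 to 0.001 at the start, 0.007 home against its slightly soft stop. It slides stiffly at about 4 N, has no spring and stays where it is left.
- valve2_top (a point): Centre of the top face of the round white valve button (22 mm across) on the lid of jar 2. At the start it stands 8 to 9 mm proud of the lid, about 107 mm above the table; pressed home 2 mm proud. The point moves with the button.
- valve2 (a joint): How far the valve button of jar 2 is pressed down, m: 0 to 0.001 at the start, 0.007 home against its slightly soft stop. It slides stiffly at about 4 N, has no spring and stays where it is left.
- valve3_top (a point): Centre of the top face of the round white valve button (22 mm across) on the lid of jar 3. At the start it stands 8 to 9 mm proud of the lid, about 107 mm above the table; pressed home 2 mm proud. The point moves with the button.
- valve3 (a joint): How far the valve button of jar 3 is pressed down, m: 0 to 0.001 at the start, 0.007 home against its slightly soft stop. It slides stiffly at about 4 N, has no spring and stays where it is left.
- valve4_top (a point): Centre of the top face of the round white valve button (22 mm across) on the lid of jar 4. At the start it stands 8 to 9 mm proud of the lid, about 107 mm above the table; pressed home 2 mm proud. The point moves with the button.
- valve4 (a joint): How far the valve button of jar 4 is pressed down, m: 0 to 0.001 at the start, 0.007 home against its slightly soft stop. It slides stiffly at about 4 N, has no spring and stays where it is left.
- tub: Big open white plastic tub of pine nuts, 260 x 176 x 112 mm, loose, standing beyond the left (+y) or the right (-y) end of the tray. Origin: centre of its underside. Leave it alone.
- carton: Open cardboard carton of gold lids, 200 x 150 x 75 mm, loose, beyond the other end of the tray. Origin: centre of its underside. Leave it alone.
- openjar1: Open jar of pine nuts, no lid, about 64 mm across, 88 mm high, in the back row of the tray. Origin: centre of its underside. Leave it alone.
- openjar2: A second such open jar in the back row. Leave it alone.
- flatjar: Jar like the valve jars but with a plain flat gold lid, 94 mm high, in the back row. Origin: centre of its underside. Leave it alone.
- spoon: Steel spoon, 200 mm long, lying on the table beyond the tray. Leave it alone.
- labelroll: Roll of paper labels, a ring 70 mm across and 40 mm high, on the table between the robot and the tray. Origin: centre of its underside. Leave it alone.
There are look-alikes about, which are no part of the job. What is shaped like the jar1 but purple or red is not meant.

How it is judged:
On the way, in this order (a step that is already met when the one before it is completed fails the run):
1. A fingertip presses home the first valve, on the jar at the tub's end of the row (((world y of tub above 0 m and value of joint valve1 above 0.005 m and contact force between the fingers and jar1 above 0.5 N) or (world y of tub below 0 m and value of joint valve4 above 0.005 m and contact force between the fingers and jar4 above 0.5 N))), for 0.05 s.
2. A fingertip presses home the second valve (((world y of tub above 0 m and value of joint valve2 above 0.005 m and contact force between the fingers and jar2 above 0.5 N) or (world y of tub below 0 m and value of joint valve3 above 0.005 m and contact force between the fingers and jar3 above 0.5 N))), for 0.05 s.
3. A fingertip presses home the third valve (((world y of tub above 0 m and value of joint valve3 above 0.005 m and contact force between the fingers and jar3 above 0.5 N) or (world y of tub below 0 m and value of joint valve2 above 0.005 m and contact force between the fingers and jar2 above 0.5 N))), for 0.05 s.
4. A fingertip presses home the last valve, at the far end from the tub (((world y of tub above 0 m and value of joint valve4 above 0.005 m and contact force between the fingers and jar4 above 0.5 N) or (world y of tub below 0 m and value of joint valve1 above 0.005 m and contact force between the fingers and jar1 above 0.5 N))), for 0.05 s.
At the end, for the whole second after the job is handed in: All four valve buttons are pressed down by more than 5 mm (of 7), and the four jars stand still and upright (within 0.1 rad) and within 15 mm of where they began (value of joint each of valve1, valve2, valve3, valve4 above 0.005 m and distance of each of jar1, jar2, jar3, jar4 from where it was at the start of the episode below 0.015 m and angle between each of jar1, jar2, jar3, jar4's own z axis and vertical below 0.1 rad and linear speed of each of jar1, jar2, jar3, jar4 below 0.01 m/s); the robot touches nothing.
It fails at once if a jar of the front row is pressed with more than 40 N (contact force between the fingers and jar1 above 40 N or contact force between the fingers and jar2 above 40 N or contact force between the fingers and jar3 above 40 N or contact force between the fingers and jar4 above 40 N).
It fails at once if a jar is lifted more than 12 mm or tipped by more than 0.2 rad (height (world z) of any of jar1, jar2, jar3, jar4, openjar1, openjar2, flatjar above 0.017 m or angle between any of jar1, jar2, jar3, jar4, openjar1, openjar2, flatjar's own z axis and vertical above 0.2 rad).
It fails at once if a jar of the front row is shifted by more than 15 mm (distance of any of jar1, jar2, jar3, jar4 from where it was at the start of the episode above 0.015 m).
It fails at once if another thing on the table is moved by more than 20 mm (distance of any of openjar1, openjar2, flatjar, tub, carton, spoon, labelroll from where it was at the start of the episode above 0.02 m).
It fails at once if the hand leaves the row between the first and the last valve: TCP more than 240 mm above the table, i.e. fingertips about 120 mm above the valves (value of joint any of valve1, valve2, valve3, valve4 above 0.005 m and not (value of joint each of valve1, valve2, valve3, valve4 above 0.005 m) and height (world z) of the grasp point above 0.24 m).
It also fails if it takes over 58 s, if anything falls off the work surface, if the arm or the gripper's body presses on something with over 40 N, if the wrist force passes 120 N, or if a joint passes its speed limit or range.

## Working session

There is one attempt and no reset: what is moved stays moved. The work goes in short steps, each a Python script; the robot and the scene stay as the last script left them, time stands still between calls to the robot, and variables do not carry over. Pictures are saved under pics/ and viewed, at most 10 in all, crops included, and the job is handed in when it is done.

```bash
mkdir -p pics; python3 - <<'E'
from workcell import bot
import cv2,pickle
d={n:bot.read_camera(n) for n in("top","scene")}
pickle.dump(d,open("cams.pkl","wb"))
for n in d: cv2.imwrite(f"pics/{n}0.png",d[n]["pixels"]); print(n,d[n]["fx"],d[n]["R"],d[n]["t"])
print(bot.current_clock(),bot.current_tool_rot())
E
```

```text
top 437.57739617222734 [[ 0.01436381 -0.99989164 -0.0032225 ]
 [-0.99545319 -0.0139964  -0.09421812]
 [ 0.09416281  0.00456118 -0.99554636]] [0.00633789 0.61634786 1.06302053]
scene 466.81625426884364 [[ 0.00151219  0.99991009 -0.01332365]
 [ 0.84081108 -0.00848382 -0.54126219]
 [-0.54132656 -0.01038418 -0.84074831]] [ 0.00174364 -0.46599502  1.71682551]
0.1 [-3.05435323e+00 -7.27702494e-01  7.33551002e-05]
```

View pics/top0.png

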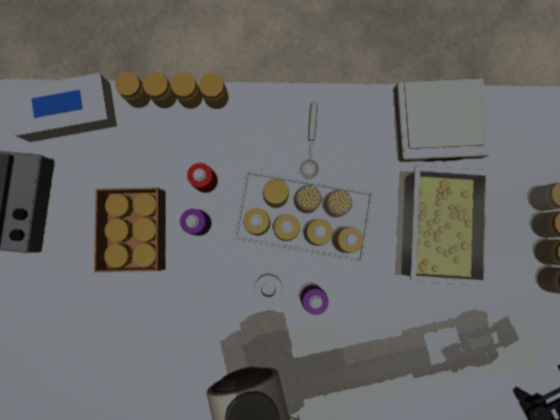

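View pics/scene0.png

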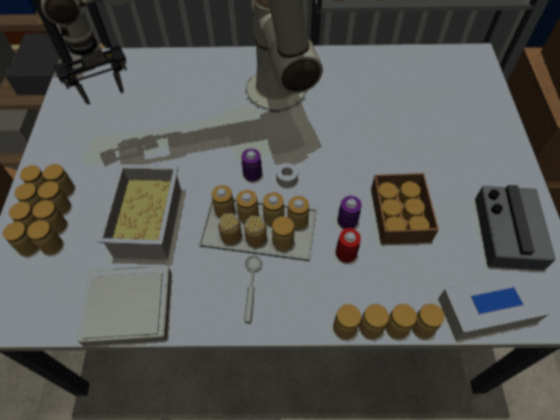

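The top view has the tub at (450,230), on the -y side, so the order is jar4 to jar1. The valve lids run from about (350,239) to (256,221). The scene view shows the same four lids with white buttons at about (222,190) to (298,205). Next I'll measure the buttons in both views.

```bash
cat > vis.py <<'E'
import cv2,numpy as np
def ray(c,u,v):
    R=np.array(c["R"]);C=-R.T@np.array(c["t"])
    return C,R.T@np.array([(u-c["cx"])/c["fx"],(v-c["cy"])/c["fy"],1])
def plane(c,p,z):
    C,d=ray(c,*p);return C+d*(z-C[2])/d[2]
def P(c): return c["fx"],c["fy"],c["cx"],c["cy"]
def tri(c1,p1,c2,p2):
    M=[np.array([[c["fx"],0,c["cx"]],[0,c["fy"],c["cy"]],[0,0,1]])@np.c_[c["R"],c["t"]] for c in(c1,c2)]
    X=cv2.triangulatePoints(M[0],M[1],np.float64(p1).reshape(2,1),np.float64(p2).reshape(2,1)).ravel()
    return X[:3]/X[3]
def button(c,p,r=9):
    """centroid of white, unsaturated pixels near p"""
    x,y=map(int,p);im=c["pixels"];roi=cv2.cvtColor(im[y-r:y+r+1,x-r:x+r+1],cv2.COLOR_BGR2HSV)
    m=((roi[...,1]<90)&(roi[...,2]>110)).astype(np.uint8)
    n,l,s,ce=cv2.connectedComponentsWithStats(m)
    if n<2:return None
    i=min(range(1,n),key=lambda i:np.hypot(*(ce[i]-r))-.1*s[i,4])
    return ce[i]+[x-r,y-r],s[i]
E
python3 - <<'E'
import pickle,cv2,numpy as np
from vis import *
d=pickle.load(open("cams.pkl","rb"));t,s=d["top"],d["scene"]
tp=[(256,221),(287,227),(320,232),(350,239)]; sp=[(298,205),(273,199),(246,196),(222,190)]
for a,b in zip(tp,sp):
    A,B=button(t,a),button(s,b)
    print(A,B)
    if A and B: print(tri(t,A[0],s,B[0]).round(4),plane(t,A[0],.107).round(4),plane(s,B[0],.107).round(4))
cv2.imwrite("pics/crop.png",np.hstack([cv2.resize(t["pixels"][170:270,230:380],(400,400*100//150),interpolation=0)[:266],cv2.resize(s["pixels"][170:270,190:340],(400,266),interpolation=0)]))
E
```

```text
(array([255.60294118, 220.13970588]), array([  2,   2,  14,  14, 136], dtype=int32)) (array([298.09433962, 202.01886792]), array([ 5,  3, 10,  8, 53], dtype=int32))
[0.5748 0.0626 0.1049] [0.5747 0.0625 0.107 ] [0.5762 0.0624 0.107 ]
(array([286.49655172, 226.46206897]), array([  2,   2,  14,  14, 145], dtype=int32)) (array([272.71153846, 198.13461538]), array([ 4,  5, 11,  7, 52], dtype=int32))
[ 0.5611 -0.0091  0.1056] [ 0.5611 -0.009   0.107 ] [ 0.5621 -0.0091  0.107 ]
(array([319.912, 231.12 ]), array([  2,   2,  14,  13, 125], dtype=int32)) (array([245.69230769, 195.90384615]), array([ 4,  6, 11,  9, 52], dtype=int32))
[ 0.5515 -0.0863  0.1042] [ 0.5514 -0.0861  0.107 ] [ 0.5535 -0.086   0.107 ]
(array([351.99115044, 239.2300885 ]), array([  6,   3,  11,  14, 113], dtype=int32)) (array([222.36585366, 184.        ]), array([  0,   0,  19,  12, 123], dtype=int32))
[ 0.5332 -0.1524  0.1377] [ 0.5339 -0.1599  0.107 ] [ 0.5106 -0.155   0.107 ]
```

View pics/crop.png

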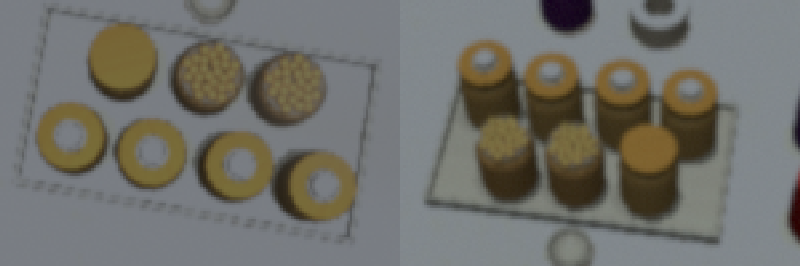

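The crop confirms four buttons in the front row. The jar4 seeds need shifting to (222,193) in the scene and (351,239) in the top view. I'll remeasure jar4, close the fingers and go above it.

```bash
python3 - <<'E'
import pickle,numpy as np
from vis import *
from workcell import bot
d=pickle.load(open("cams.pkl","rb"));t,s=d["top"],d["scene"]
A,B=button(t,(351,239),7),button(s,(222,193),6); X=tri(t,A[0],s,B[0])
print(A,B,X.round(4),plane(t,A[0],.107).round(4))
rot=[np.pi,0,0]
V=np.array([plane(t,button(t,p,7)[0],.107) for p in[(256,221),(287,227),(320,232),(351,239)]])
print(V.round(4),np.linalg.norm(np.diff(V[:,:2],axis=0),axis=1))
np.save("V.npy",V)
bot.set_gripper(0.0,10)
p=V[3]+[0,0,.1]; 
for q in V: print(np.round(bot.inverse_kinematics([q[0],q[1],.13],rot),2))
bot.line_to([.259,-.45,.25],rot=None); bot.goto([p[0],p[1],.25],rot)
bot.line_to([p[0],p[1],.16])
print(bot.current_clock(),bot.current_ee_pos(),bot.current_contact_force(),bot.current_opening())
for n in("top","scene","wrist"):
    c=bot.read_camera(n);pickle.dump(c,open(n+"1.pkl","wb"));cv2.imwrite(f"pics/{n}1.png",c["pixels"])
x=cv2.imread("pics/top1.png")[150:300,200:425];y=cv2.imread("pics/wrist1.png")
z=cv2.imread("pics/scene1.png")[120:270,150:375]
cv2.imwrite("pics/m1.png",np.hstack([np.vstack([cv2.resize(x,(400,267)),cv2.resize(z,(400,267))]),cv2.resize(y,(400,534))]))
E
```

```text
(array([351.99115044, 239.2300885 ]), array([  3,   1,  11,  14, 113], dtype=int32)) (array([220.39534884, 190.79069767]), array([ 1,  1,  9,  8, 43], dtype=int32)) [ 0.5339 -0.1597  0.1058] [ 0.5339 -0.1599  0.107 ]
[[ 0.5747  0.0625  0.107 ]
 [ 0.5611 -0.009   0.107 ]
 [ 0.5514 -0.0861  0.107 ]
 [ 0.5339 -0.1599  0.107 ]] [0.07281638 0.07769558 0.07588016]
[-0.1   0.27  1.69 -0.    1.19  1.47]
[-0.23  0.22  1.73 -0.    1.18  1.34]
[-0.37  0.22  1.74 -0.    1.18  1.2 ]
[-0.51  0.21  1.75 -0.    1.18  1.06]
4.2583 [ 0.53439245 -0.1604831   0.16099045] [ 0.78415386 -0.02179225 -0.3259958 ] 0.0011447049026350558
```

View pics/m1.png

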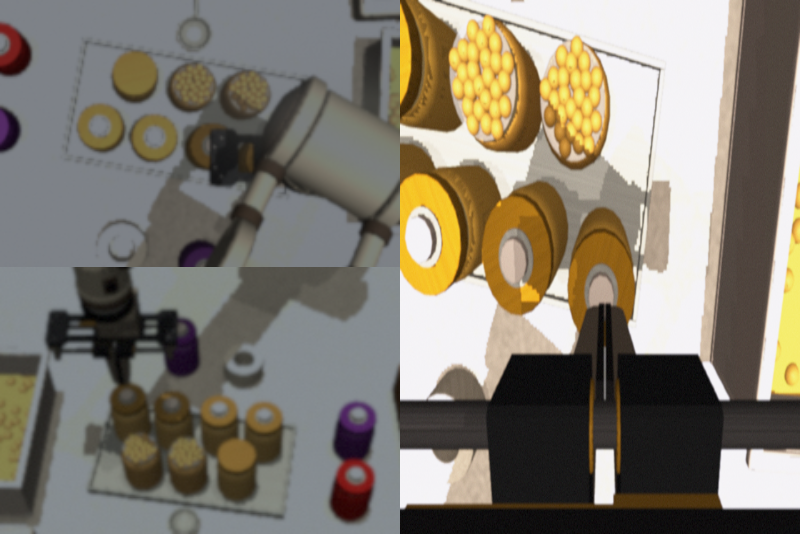

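The fingertip sits over jar4's button: at about (600,290) in the wrist picture, with the tip just in front of it. Next I'll press with force feedback.

```bash
cat > press.py <<'E'
import numpy as np
from workcell import bot
V=np.load("V.npy")
def press(i,fmax=14):
    x,y=V[i,:2]
    bot.line_to([x,y,.142],max_speed=.08); bot.hold(.2)
    f0=np.array(bot.current_contact_force()); log=[]
    z=.130; bot.line_to([x,y,z],max_speed=.04)
    while z>.1165:
        z-=.001; bot.line_to([x,y,z],max_speed=.02)
        f=np.array(bot.current_contact_force())-f0
        log.append((round(z*1e3,1),round(bot.current_ee_pos()[2]*1e3,1),round(f[2],1)))
        if f[2]>fmax: break
    bot.hold(.15); f=np.array(bot.current_contact_force())-f0
    print(i+1,log,"held",f.round(1),bot.current_clock())
    bot.line_to([x,y,.145],max_speed=.06)
E
python3 -c "
from press import *
press(3)"
```

```text
4 [(129.0, np.float64(129.1), np.float64(0.5)), (128.0, np.float64(128.0), np.float64(0.2)), (127.0, np.float64(127.0), np.float64(0.4)), (126.0, np.float64(126.3), np.float64(3.6)), (125.0, np.float64(125.1), np.float64(3.1)), (124.0, np.float64(123.9), np.float64(3.5)), (123.0, np.float64(122.9), np.float64(2.7)), (122.0, np.float64(121.9), np.float64(2.2)), (121.0, np.float64(120.9), np.float64(1.9)), (120.0, np.float64(120.1), np.float64(4.8)), (119.0, np.float64(120.1), np.float64(10.0)), (118.0, np.float64(120.1), np.float64(14.9))] held [-4.9  2.1 14.9] 8.5833
```

Contact came at a tip height of 107 mm and the stop at 101 mm, as expected. On to the rest.

```bash
python3 - <<'E'
from press import *
import cv2
for i in(2,1,0): press(i)
x,y=V[0,:2]
bot.line_to([x,y,.3]); bot.goto([.3,-.40,.3],[3.14159,0,0])
print(bot.current_clock(),bot.current_contact_force())
a,b=bot.read_camera("top")["pixels"],bot.read_camera("scene")["pixels"]
cv2.imwrite("pics/end.png",np.hstack([cv2.resize(a[150:290,220:390],(400,330)),cv2.resize(b[160:300,180:350],(400,330))]))
E
```

```text
3 [(129.0, np.float64(129.1), np.float64(-0.7)), (128.0, np.float64(128.0), np.float64(0.0)), (127.0, np.float64(126.9), np.float64(0.3)), (126.0, np.float64(126.2), np.float64(1.1)), (125.0, np.float64(125.3), np.float64(3.1)), (124.0, np.float64(124.1), np.float64(3.5)), (123.0, np.float64(123.0), np.float64(3.7)), (122.0, np.float64(121.9), np.float64(3.4)), (121.0, np.float64(121.0), np.float64(2.4)), (120.0, np.float64(120.1), np.float64(4.0)), (119.0, np.float64(120.0), np.float64(9.1)), (118.0, np.float64(120.0), np.float64(14.4))] held [-4.6  1.7 14.7] 14.0833
2 [(129.0, np.float64(129.1), np.float64(-0.4)), (128.0, np.float64(128.0), np.float64(-0.7)), (127.0, np.float64(126.9), np.float64(-0.0)), (126.0, np.float64(126.0), np.float64(0.0)), (125.0, np.float64(125.2), np.float64(3.0)), (124.0, np.float64(124.1), np.float64(2.7)), (123.0, np.float64(123.0), np.float64(3.2)), (122.0, np.float64(121.9), np.float64(2.1)), (121.0, np.float64(120.9), np.float64(2.7)), (120.0, np.float64(120.1), np.float64(3.3)), (119.0, np.float64(120.0), np.float64(8.7)), (118.0, np.float64(120.0), np.float64(14.6))] held [-5.3 -0.2 15.6] 19.6083
1 [(129.0, np.float64(129.1), np.float64(-0.4)), (128.0, np.float64(127.9), np.float64(-1.8)), (127.0, np.float64(126.9), np.float64(-0.7)), (126.0, np.float64(126.2), np.float64(0.8)), (125.0, np.float64(125.3), np.float64(3.8)), (124.0, np.float64(124.2), np.float64(2.6)), (123.0, np.float64(123.0), np.float64(2.6)), (122.0, np.float64(121.9), np.float64(1.8)), (121.0, np.float64(120.9), np.float64(2.6)), (120.0, np.float64(120.1), np.float64(2.1)), (119.0, np.float64(120.0), np.float64(8.9)), (118.0, np.float64(120.0), np.float64(13.9)), (117.0, np.float64(120.0), np.float64(18.8))] held [-6.3  0.1 19.1] 25.3167
29.0583 [-0.24674814  0.09835848  0.53714976]
```

View pics/end.png

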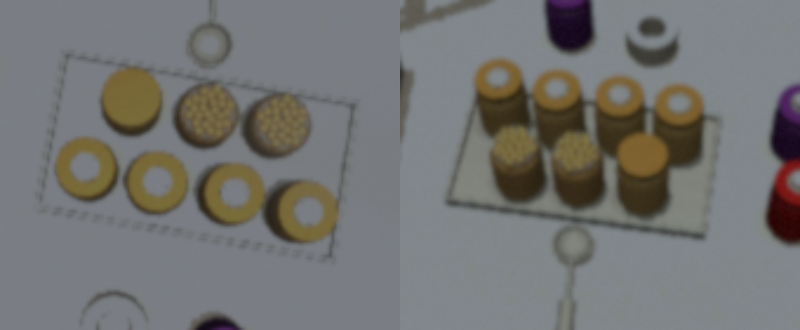

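All four buttons look flat in the lids (left view, about (85,167) to (308,210)). The jars are upright and in place, and the hand is clear.

```bash
python3 -c "
from workcell import bot
print(bot.job_done())"
```

```text
the job is handed in; nothing more can be done
None
```

I pressed all four valve buttons home in one pass, from jar4 at the tub's end to jar1, at no more than about 19 N each; the jars look unmoved, the hand is clear, and the job is handed in (about 29 s on the clock, result not reported back).

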